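# Prop open the soft-close lid of a vial incubator

## Task

Prop the white vial incubator open so that its vials can be reached: lift the lid, let go, and before the soft-close hinge has sunk it far, swing up the prop rod by its red grip and slide its end along the steel strip on the lid's front edge, over the small bead and into the hole, so that the lid rests on the rod when you let go. Feel your way: slowly and gently, never forcing the rod against the lid. Leave everything else on the table as it stands.

Things in the scene. Friction and masses are not known exactly. Their poses are not given: they have to be found in the camera images.
- incubator: White bench incubator, 170 (x) x 270 (y) x 88 mm without the lid, fixed to the table; origin: centre of its underside. Own axes: x to its back, y to its hinge side, z up; its front (control strip, prop rod) faces -x. A blue rack of vials stands in its well.
- lid: Lid, 176x262x22 mm, 0.42 kg (hidden, up to 10 % off). Origin mid on the hinge line, axes as the incubator's when closed. Angle (tilt of its z): 0 closed, 1.03 rad at its stop, 0.74 propped. Damper 5 N m s/rad and friction 0.18 N m in the hinge: let go it sinks 0.015 rad/s near the stop, 0.035 at 0.8. Lifting by the handle: 3 to 8 N. Pushed up slowly by the rod (grip below 0.02 m/s): 5 to 10 N.
- lid_hinge (a point): Middle of the lid's hinge line, which runs along the incubator's x axis 130 mm to +y of its middle, 88 mm above the table, at the level of the lid's underside. The free edge (-y side) swings up and over towards +y.
- lid_handle (a point): Centre of the lid's bar handle: round, 10 mm diameter, 84 mm long, parallel to the hinge line, 36 mm off the lid's free edge, 298 mm from the hinge line, 30 mm in front of the lid's middle and 11 mm above its underside. It can be taken from above at any lid angle and turns between the fingers as the lid swings.
- rod_pivot (a point): Pivot of the prop rod, at the origin of the rod, 58 mm above the table, 104 mm in front (-x) of the incubator's middle and 110 mm to -y of it: 240 mm from the hinge line towards the free edge. The rod swings about the incubator's x axis in this plane, and the hole lies in the same plane.
- rod: Prop rod, steel, 8 mm thick, 0.14 kg; origin at its pivot, own y axis along it to its end, x as the incubator's. Angle about x: 0 stored (level along the front, end to the hinge side), grows as the end swings up towards the free edge, about 1.08 rad seated, 1.32 at a stop. Free pivot: let go it falls back to 0. A ball of 18 mm sits 180 mm from the pivot; the round end is 18 mm past its centre.
- rod_grip (a point): Grasp point on the rod's red grip, a round bar of 16 mm diameter and 70 mm long that stands out from the rod towards the robot (-x of the incubator), 120 mm from the pivot; the point is 56 mm in front of the rod's plane, 24 mm from the grip's free end. The grip turns and creeps a few mm between the fingers as the rod swings.
- rod_neck (a point): Point on the rod's axis 9.2 mm beyond the ball's centre, 189 mm from the pivot: it lies within 5 mm of the middle of the hole when the rod is seated.
- keeper_lip (a point): A steel strip on the lid's front edge, part of the lid, 6 mm thick, 34 mm wide, underside level with the lid's underside. The rod's end slides on it (friction 0.15): flat track from 35 mm from the hinge line, a cross bead 1.8 mm proud at 195 mm, the hole, and at once a lip 12 mm long, 11 mm below the underside, that stops the rod. This point: middle of the lip's lower face.
- keeper_hole (a point): Centre of the through hole in the strip at mid thickness: 13 mm along it, 14 mm across, 205 mm from the hinge line. The rod's end enters from below until the ball sits on its rim. Sliding there, the rod lifts the lid to at most 0.84 rad (rod at 0.7), lets it down to about 0.79 at the bead (rod at 1.04), must be pushed over the bead, and the lid drops to 0.74.
- notebook: Bystander: dark green notebook, 148x106x12 mm; origin: centre of its underside.
- timer: Bystander: white bench timer, 62x62x20 mm; origin: centre of its underside.
- standard_black: Bystander: amber bottle with black cap, 48 mm dia, 91 mm tall; origin: centre of its underside.
- reagent_red: Bystander: amber bottle with red cap, 60 mm dia, 111 mm tall; origin: centre of its underside.
- label_tape: Bystander: roll of green tape, 78 mm dia, 20 mm tall, lying flat; origin: centre of its underside.
- tip_box: Bystander: blue box of yellow pipette tips, 82x118x49 mm; origin: centre of its underside.
- pen_desk: Bystander: black pen, 144 mm long, lying; origin: centre of its underside.

How it is judged (in metres and radians):
On the way, in this order (a step that is already met when the one before it is completed fails the run):
1. the lid is lifted at least 0.5 rad (angle between lid's own z axis and vertical above 0.5 rad), for 0.2 s.
2. the rod's end is in the hole of the strip and the lid rests on it (distance between rod_neck and keeper_hole below 0.007 m and angle between lid's own z axis and vertical between 0.69 and 0.77 rad and contact force between rod and lid above 0.2 N), for 0.2 s.
At the end, for the whole second after the job is handed in: The rod's end is in the hole (rod_neck within 7 mm of keeper_hole), the lid stands propped between 0.69 and 0.77 rad and is at rest, the rod and lid released (distance between rod_neck and keeper_hole below 0.007 m and angle between lid's own z axis and vertical between 0.69 and 0.77 rad and angular speed of lid below 0.02 rad/s); the robot touches nothing.
It fails at once if the rod is forced against the strip or lid with more than 14 N (contact force between rod and lid above 14 N).
It fails at once if something else on the table is moved by more than 20 mm (distance of any of notebook, timer, standard_black, reagent_red, label_tape, tip_box, pen_desk from where it was at the start of the episode above 0.02 m).
It also fails if it takes over 72 s, if anything falls off the work surface, if the arm or the gripper's body presses on something with over 40 N, if the wrist force passes 120 N, or if a joint passes its speed limit or range.

## Robot

A 6-joint arm with a two-finger parallel gripper is mounted at the origin on a cart in front of the work surface, level with it; the furniture and walls round the work are solid. World frame = base frame: x ahead of the robot, y to its left, z up, the work surface at z = 0. Lengths are in m, angles in degrees, forces in N, time in s.
With the tool pointing down it reaches from about 0.25 to 0.725 m from the base axis. Payload 9.7 kg.
Tool frame: the origin (TCP) lies midway between the tips of the shut fingers; the grasp point (between the pads) lies 19 mm behind it; z points along the fingers, y is the line along which they close (so a half turn about z gives the same grasp; the last joint's range is limited). The gripper opens to 85 mm and grips with 20 to 120 N. Pads are 22 mm wide; open, the fingers measure 114 mm over their backs; the gripper's body (76 mm by 85 mm) begins 54 mm behind the grasp point. The pads swing forward as they close: fully open they stand 13 mm farther back than shut.
Start: joints at [75.745, 4.979, 10.078, 95.1, 0, 90], TCP at [0.135, 0.533, 0.209] pointing down, gripper open.
Joint ranges: [-179.16, 179.16], [-48.56, 103.87], [-65.8, 70.77], [-126.05, 130.52], [-82.76, 87.17], [-180, 180]. Speed limits (degrees/s): [127.2, 127.2, 147.25, 180, 180, 180].

## Interface

Orientations are given as [roll, pitch, yaw] about the fixed x, y, z axes, in that order (R = Rz(yaw) Ry(pitch) Rx(roll)).
In Python, from workcell import * gives the robot as it stands.
- The arm moves only by the tool servo_tool, never from a script. Its argument "moves" is a list of rows, each a list of 4 numbers: the shift along the world's x, y, z in cm, then the turn about the world's z in rad. A call has 1 to 20 rows; each row is the pose to reach, as a shift and turn from the pose commanded when the call began; what a row does not reach only later rows make up. A row lasts 1/12 s, in which the tool goes at most 41.7 mm and 7.16 degrees, less where a joint would pass 70% of its speed; a pose out of reach is approached as far as the arm can. A call with a gripper value outside its range is refused whole. "claw" is the closure, from 0 (fully open) to 1 (shut), set as the call begins (left out, the last holds). The fingers move at their own pace and stop on an object; "force" is the grip in N (left out, the last holds). Time passes only in rows, so rows that repeat a pose let the fingers close. It gives the time, the measured TCP pose, the force, the opening and the grip force at its end, in the units of the state.
- get_obs(): the state, without advancing time (a new reading comes with each control period).
- camera(name): name is "scene" or "top"; returns the picture (384x512x3 uint8, red, green, blue); there is no depth.
- get_calibration(name): a dict with "fx", "fy", "cx", "cy" (pixels), "rvec" (rotation vector, rad) and "tvec" (3), from world to camera coordinates, as OpenCV has them. Camera axes: x right, y down, z forward; pixel columns grow to the right and rows downward; lengths in m; the calibration is good to about 2 mm. A picture is of the moment at which its call begins. get_calibration takes no time and is no camera call.
- job_done(): hands the job in; it is judged then, once.
The state is a dict: "time": time; "q": joint angles; "qd": joint speeds; "joint_efforts": joint torques, N m; "ee_pos": TCP position; "tcp_rot": TCP orientation; "wrist_force": force on the tool from outside, world axes, zero at the start; "torque": the same for the moment, N m; "opening": finger opening in m; "grasp_force": force on a finger pad.
Only numpy, scipy, OpenCV 4.12 (cv2) and the standard library are available. Lean on these libraries where they do the work, as an engineer would, in place of code of your own. Each camera call takes 0.05 s, during which the arm holds its last target. There are 200 camera calls.

## Working session

There is one attempt and no reset: what is moved stays moved. The work goes in short steps, Python scripts to look and compute and a tool call to move; the robot and the scene stay as the last step left them, time stands still between calls to the robot, and variables do not carry over. Pictures are saved under pics/ and viewed, at most 10 in all, crops included, and the job is handed in when it is done.

Besides the shell and the picture viewer there is one more tool, called after "Request:" by a JSON object that holds its "method" and its "body", one argument or row to a line. servo_tool: Moves the arm, as the interface text tells. Its arguments: {"type":"object","properties":{"moves":{"type":"array","items":{"type":"array","items":{"type":"number"}}},"claw":{"type":"number"},"force":{"type":"number"}},"required":["moves"]}

```bash
mkdir -p pics; ls
python3 - <<'E'
from workcell import *
import cv2
for n in("scene","top"):
    im=camera(n); cv2.imwrite(f"pics/{n}0.png",im[:,:,::-1]); print(n,get_calibration(n))
o=get_obs();print(o)
E
```

```text
pics
scene {'fx': 407.18412016642554, 'fy': 407.18412016642554, 'cx': 252.94859516673765, 'cy': 189.8935310549801, 'rvec': array([ 2.29010815, -0.792523  ,  0.33088586]), 'tvec': array([-0.43071789,  0.28811464,  1.35707269])}
top {'fx': 471.8161021348887, 'fy': 471.8161021348887, 'cx': 258.4787289494964, 'cy': 189.35646175330675, 'rvec': array([ 2.1862073 , -1.53317177,  0.42601133]), 'tvec': array([-0.22062137,  0.46098055,  1.99839946])}
{'time': 0.1, 'q': array([ 7.57453882e+01,  5.01046076e+00,  1.00387730e+01,  9.50997553e+01,
       -3.30905268e-04,  8.99996263e+01]), 'qd': array([ 0.0415398 , -0.12862997, -0.00888368,  0.01926444,  0.07599264,
       -0.01324839]), 'joint_efforts': array([ 1.26371826e-03, -5.21563661e+01,  4.65651441e+01,  1.60994934e-02,
        1.13044950e-04,  1.91174585e-06]), 'ee_pos': array([0.13537156, 0.53283983, 0.2085279 ]), 'tcp_rot': array([-1.79928557e+02,  3.30439026e-04,  1.65745762e+02]), 'wrist_force': array([ 0.11034723, -0.37194397,  0.2343995 ]), 'torque': array([ 0.04709748, -0.06111311,  0.033986  ]), 'grasp_force': 0.0, 'opening': 0.08532249641334451}
```

View pics/scene0.png

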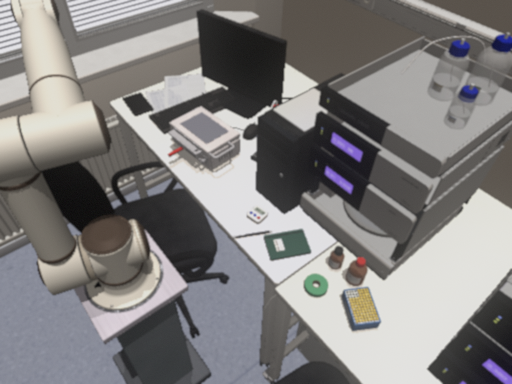

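View pics/top0.png

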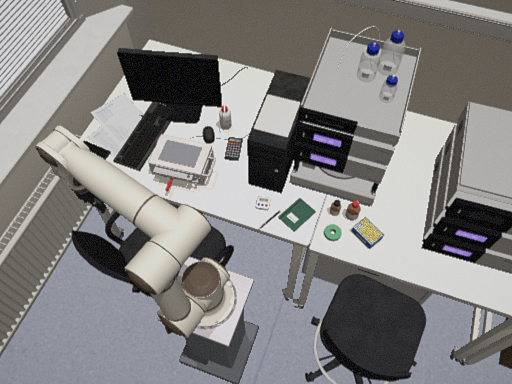

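The incubator is at about (205,138) in scene and (182,160) in top, with the red grip at (175,152) and (168,186). I'll enlarge those regions.

```bash
cat > h.py <<'E'
import numpy as np, cv2
from workcell import get_calibration
C={}
for n in("scene","top"):
    c=get_calibration(n); K=np.array([[c["fx"],0,c["cx"]],[0,c["fy"],c["cy"]],[0,0,1]])
    C[n]=(K,cv2.Rodrigues(c["rvec"])[0],np.array(c["tvec"]).ravel())
def ray(n,px):
    K,R,t=C[n]; d=R.T@np.linalg.inv(K)@np.array([px[0],px[1],1.]); return -R.T@t,d/np.linalg.norm(d)
def onz(n,px,z):
    o,d=ray(n,px); return o+d*(z-o[2])/d[2]
def tri(a,b):
    o1,d1=ray("scene",a);o2,d2=ray("top",b)
    s=np.linalg.lstsq(np.c_[d1,-d2],o2-o1,rcond=None)[0]
    p,q=o1+s[0]*d1,o2+s[1]*d2; return (p+q)/2,np.linalg.norm(p-q)
def proj(n,P):
    K,R,t=C[n]; p=K@(R@np.asarray(P,float)+t); return p[:2]/p[2]
E
python3 - <<'E'
from h import *
a=cv2.imread("pics/scene0.png")[95:180,155:255]; b=cv2.imread("pics/top0.png")[125:210,135:235]
cv2.imwrite("pics/crop0.png",np.vstack([cv2.resize(a,(700,595),interpolation=2)[:, :]])[:595])
cv2.imwrite("pics/crop1.png",cv2.resize(b,(700,595),interpolation=2))
for n in("scene","top"):
    im=cv2.imread(f"pics/{n}0.png"); h=cv2.cvtColor(im,cv2.COLOR_BGR2HSV)
    m=cv2.inRange(h,(0,110,80),(10,255,255))|cv2.inRange(h,(170,110,80),(180,255,255))
    k,l,s,c=cv2.connectedComponentsWithStats(m)
    for i in range(1,k):
        if s[i,4]>6: print(n,s[i],c[i])
E
```

```text
scene [169 147  14   9  41] [175.92682927 150.56097561]
scene [357 257   9  10  69] [360.76811594 261.26086957]
top [221 106   2   5   7] [221.71428571 107.57142857]
top [166 178   7  13  40] [168.95 183.65]
top [352 200   7   9  45] [354.93333333 204.24444444]
top [332 207   7   4  13] [335.38461538 208.61538462]
top [348 209   7   4  12] [351.58333333 210.33333333]
```

View pics/crop0.png

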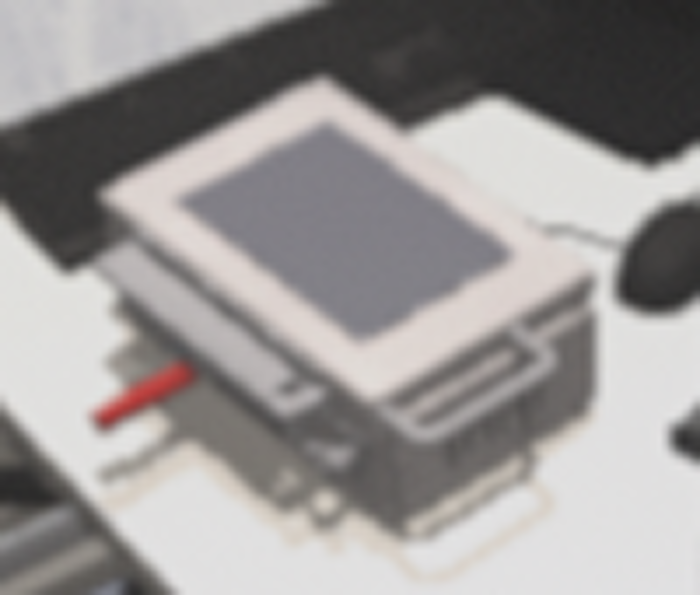

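View pics/crop1.png

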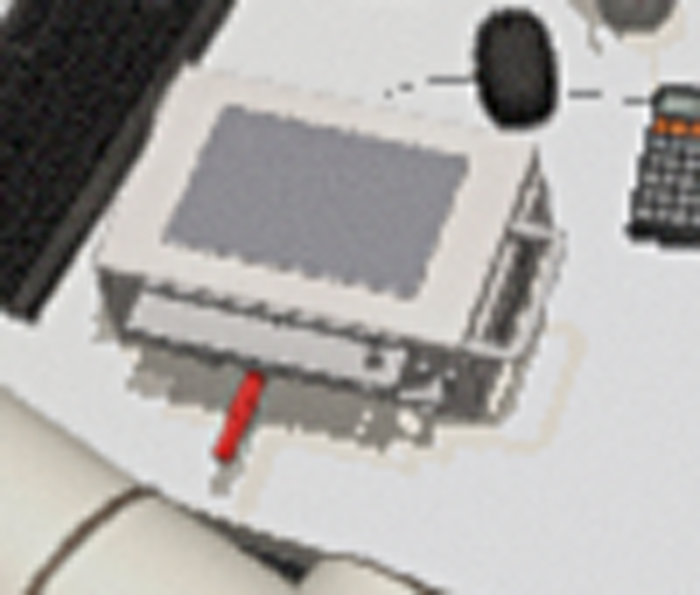

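Both crops are clear: the lid's top corners, the handle on the free (right) edge and the red grip at the front. I'll fit the pose from the lid corners (z = 0.110) and check it on the grip and handle.

```bash
cat >> h.py <<'E'
def W(p,f):
    c,s=np.cos(p[2]),np.sin(p[2]); f=np.asarray(f,float)
    return np.array([p[0]+c*f[0]-s*f[1],p[1]+s*f[0]+c*f[1],f[2]])
E
python3 - <<'E'
from h import *
from scipy.optimize import least_squares
L=[(.088,.130,.110),(-.088,.130,.110),(-.088,-.132,.110),(.088,-.132,.110)]
S=np.array([(322,78),(103,193),(372,403),(595,275)])/7+[155,95]
T=np.array([(190,70),(95,262),(467,345),(538,150)])/7+[135,125]
S-=.5*(6/7);T-=.5*(6/7)
for n,Q in(("scene",S),("top",T)):
    P=np.array([onz(n,q,.11) for q in Q]);print(n,P.round(4).tolist(),[np.linalg.norm(P[i]-P[i-1]).round(3) for i in range(4)])
f=lambda p:np.concatenate([proj("scene",W(p,l))-s for l,s in zip(L,S)]+[proj("top",W(p,l))-s for l,s in zip(L,T)])
for y0 in (0,.5,-.5,1.5,3):
    r=least_squares(f,[.3,.4,y0],loss="soft_l1"); print(r.x,r.cost)
    if r.cost<20: p=r.x;best=r
print(f(p).round(2))
for nm,q in(("grip_end",(-.184,.01,.058)),("gripmid",(-.149,.01,.058)),("handle",(-.03,-.168,.099)),("h1",(-.072,-.168,.099)),("h2",(.012,-.168,.099))):
    a,b=proj("scene",W(p,q)),proj("top",W(p,q)); print(nm,W(p,q).round(4),a.round(1),b.round(1),"crop",((a-[155,95])*7).round(),((b-[135,125])*7).round())
print("tri redmid",tri((175.93,150.56),(168.95,183.65)))
E
```

```text
scene [[0.6544, 0.5098, 0.11], [0.4828, 0.492, 0.11], [0.5053, 0.2342, 0.11], [0.6742, 0.2473, 0.11]] [np.float64(0.263), np.float64(0.173), np.float64(0.259), np.float64(0.169)]
top [[0.6502, 0.5034, 0.11], [0.4822, 0.4925, 0.11], [0.5066, 0.2309, 0.11], [0.6697, 0.2485, 0.11]] [np.float64(0.256), np.float64(0.168), np.float64(0.263), np.float64(0.164)]
[0.57875061 0.37082106 0.08747854] 2.6754173255114746
[0.57875061 0.37082106 0.08747854] 2.675417325511395
[0.57875061 0.37082106 0.08747854] 2.6754173255114213
[0.57875061 0.37082106 0.08747856] 2.6754173255124583
[0.57875061 0.37082106 0.08747855] 2.675417325511847
[ 0.35  0.13 -0.7   0.19 -0.21  0.62  0.76 -0.31 -0.42 -1.   -0.26  0.39
 -0.48  0.64  0.96 -1.22]
grip_end [0.3946 0.3647 0.058 ] [168.3 155.7] [166.5 190.6] crop [ 93. 425.] [220. 459.]
gripmid [0.4294 0.3678 0.058 ] [175.2 151.8] [169.1 184.5] crop [141. 398.] [239. 416.]
handle [0.5635 0.2008 0.099 ] [224.6 152.7] [212.2 167.4] crop [487. 404.] [541. 297.]
h1 [0.5217 0.1972 0.099 ] [216.6 157.5] [209.5 174.7] crop [431. 438.] [521. 348.]
h2 [0.6054 0.2045 0.099 ] [232.5 148. ] [214.9 160.3] crop [542. 371.] [559. 247.]
tri redmid (array([0.43350458, 0.36986481, 0.06003545]), np.float64(0.0024057682653240192))
```

Pose found: incubator at (0.579, 0.371) with a yaw of 5.0°. The residuals are about 0.5 px. The triangulated grip centre agrees with the fit (z = 0.060 against 0.058), and so does the handle. Moving to hover over the handle.

Request:
{"method": "servo_tool", "body": {
  "moves": [
    [1,-0.8,0,0.02],
    [3,-2.3,0,0.04],
    [6,-4.6,0,0.07],
    [9,-7,0,0.1],
    [12,-9.3,0,0.13],
    [15,-11.6,0,0.16],
    [18,-14,0,0.19],
    [21,-16.3,0,0.22],
    [24,-18.6,0,0.25],
    [27,-21,0,0.28],
    [30,-23.3,0,0.3],
    [33,-25.6,0,0.32],
    [36,-28,0,0.336],
    [38.5,-29.9,0,0.336],
    [40.5,-31.5,0,0.336],
    [42,-32.6,0,0.336],
    [42.8,-33.2,-1,0.336],
    [42.8,-33.2,-2,0.336],
    [42.8,-33.2,-3,0.336],
    [42.8,-33.2,-3,0.336]
  ],
  "claw": 0.62,
  "force": 40
}}

```text
time: 1.77
ee_pos: [0.5617, 0.2015, 0.176]
tcp_rot: [-180.0, -0.2, -175.0]
wrist_force: [-0.4, -0.1, -0.8]
opening: 0.0325
grasp_force: 0.0
```

Request:
{"method": "servo_tool", "body": {
  "moves": [
    [0,0,-1.5,0],
    [0,0,-3.5,0],
    [0,0,-5.5,0],
    [0,0,-7,0],
    [0,0,-8,0],
    [0,0,-9,0],
    [0,0,-9.7,0],
    [0,0,-9.7,0]
  ]
}}

```text
time: 2.43
ee_pos: [0.5627, 0.2012, 0.081]
tcp_rot: [-180.0, -0.1, -175.0]
wrist_force: [-1.0, 0.1, -0.1]
opening: 0.0323
grasp_force: 0.0
```

Request:
{"method": "servo_tool", "body": {
  "moves": [
    [0,0,0,0],
    [0,0,0,0],
    [0,0,0,0],
    [0,0,0,0],
    [0,0,0,0],
    [0,0,0,0]
  ],
  "claw": 1,
  "force": 30
}}

```text
time: 2.93
ee_pos: [0.5636, 0.2011, 0.0824]
tcp_rot: [180.0, 0.0, -175.0]
wrist_force: [0.5, 0.8, -0.8]
opening: -0.0001
grasp_force: 0.0
```

The fingers closed on nothing, so I'll look.

Run:
```python
from workcell import *
from h import *
a=camera("scene")[:,:,::-1]; b=camera("top")[:,:,::-1]
cv2.imwrite("pics/scene1.png",a); cv2.imwrite("pics/top1.png",b)
t=get_obs()["ee_pos"]; print(t,proj("scene",t),proj("top",t))
A=cv2.resize(a[100:185,170:255],(595,595),interpolation=2)[:, :]
B=cv2.resize(b[115:200,150:235],(595,595),interpolation=2)
cv2.imwrite("pics/c2.png",cv2.resize(np.hstack([A,B]),(800,400),interpolation=cv2.INTER_AREA))
```

```text
[0.56348138 0.20106089 0.08228905] [224.7369384  155.73577849] [212.46850214 169.33612792]
```

View pics/c2.png

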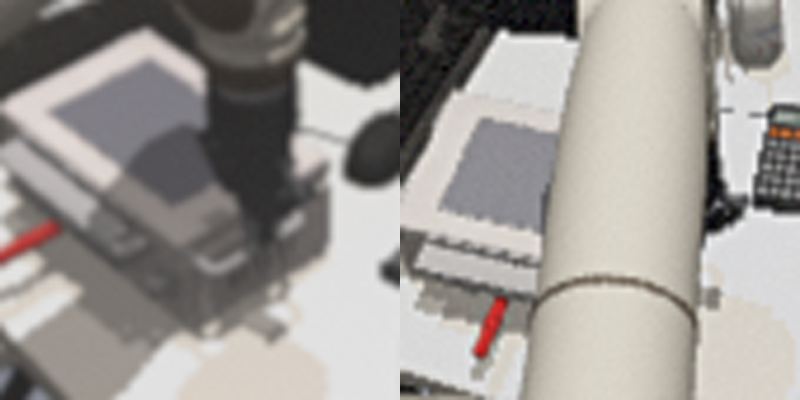

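Run:
```python
from h import *
a=cv2.imread("pics/scene0.png")[125:175,190:250]; b=cv2.imread("pics/scene1.png")[125:175,190:250]
b=cv2.convertScaleAbs(b,alpha=1.5,beta=10)
cv2.imwrite("pics/c3.png",np.hstack([cv2.resize(x,(400,333),interpolation=cv2.INTER_NEAREST) for x in(a,b)]))
print([(-R.T@t).round(2) for K,R,t in C.values()])
```

```text
[array([-0.12, -0.81,  1.2 ]), array([-0.52, -0.42,  1.95])]
```

View pics/c3.png

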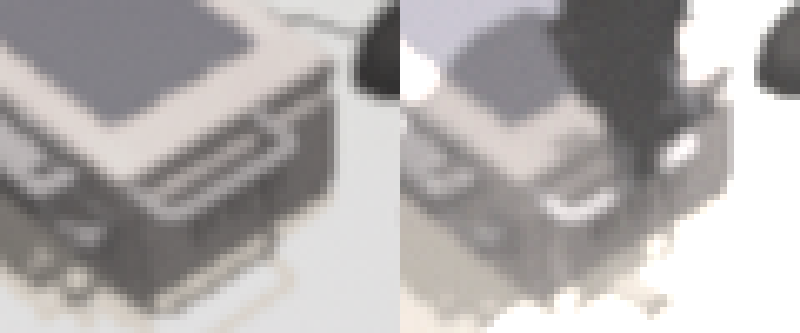

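Run:
```python
from h import *
for n in("scene0","scene1"):
    g=cv2.cvtColor(cv2.imread(f"pics/{n}.png"),cv2.COLOR_BGR2GRAY)
    print(n,"cols 212..238"); 
    for r in range(138,164): print(r,*["%3d"%v for v in g[r,212:239]])
```

```text
scene0 cols 212..238
138 130 132 143 153 170 186 199 209 212 214 215 213 212 213 211 212 209 203 193 173 150 128 112 106 106 111 137
139 131 142 170 188 201 209 213 214 213 214 214 214 213 211 212 208 198 179 156 134 113 104 109 123 132 139 145
140 146 170 197 210 213 215 214 213 214 214 214 214 212 211 203 189 171 147 121 108 106 115 138 153 155 145 130
141 184 201 212 214 215 215 215 213 214 215 215 211 205 194 176 159 155 143 119 114 135 151 160 155 141 125 109
142 210 215 216 215 214 215 215 214 214 214 210 199 181 159 136 130 148 156 146 148 160 161 149 130 115 107 102
143 216 216 216 215 215 216 215 214 211 202 187 164 141 120 107 108 127 147 159 167 163 143 121 108 105 104 103
144 216 215 216 215 215 215 214 206 189 170 148 125 110 104 107 111 113 123 143 160 160 143 116 104 104 105 104
145 215 216 216 214 214 210 199 180 152 128 113 108 111 120 136 142 123 105 112 135 159 159 129 104 105 104 102
146 216 216 216 214 205 188 166 142 118 106 105 117 141 153 158 148 119  98 106 132 159 163 134 106 104 104 103
147 216 216 211 198 176 151 127 110 104 108 125 144 162 158 143 126 108
[... 4065 characters left out ...]
 132 155 175 193 209 216 222
158  89  98 107 110 108 100  86  75  75  75  78  85  83  82  87  94  99 102 115 150 176 193 205 215 220 222 224
159  89  92  93  90  88  86  79  71  75  79  81  85  86  87  89  99 114 118 126 166 198 209 216 222 224 224 224
160  88  94  92  88  86  87  80  75  79  84  86  87  88  93 104 126 150 145 133 162 200 218 223 224 225 225 225
161  91  97  94  89  88  87  85  82  84  87  88  90  94 104 122 155 177 160 146 175 212 224 225 225 225 225 225
162  95  98  95  88  88  87  88  88  88  91  96 103 109 113 130 165 174 151 154 194 222 225 224 225 224 225 224
163  97 101  96  92  89  88  88  89  94 103 109 114 117 119 129 154 164 156 171 203 221 225 225 225 224 224 224
```

Request:
{"method": "servo_tool", "body": {
  "moves": [
    [0,0,0.2,0],
    [0,0,0.4,0],
    [0,0,0.6,0],
    [0,0,0.6,0]
  ]
}}

```text
time: 3.37
ee_pos: [0.5637, 0.2011, 0.0888]
tcp_rot: [180.0, 0.0, -175.0]
wrist_force: [0.6, -0.4, 0.7]
opening: -0.0001
grasp_force: 0.0
```

The bar hasn't moved and the fingers look to have closed just above it: their visible tip is about 4 px higher than the projected TCP. I'll reopen, go 2 cm lower and close again.

Request:
{"method": "servo_tool", "body": {
  "moves": [
    [0,0,0,0],
    [0,0,0,0],
    [0,0,0.5,0],
    [0,0,0,0],
    [0,0,-0.6,0],
    [0,0,-1.2,0],
    [0,0,-1.8,0],
    [0,0,-2.2,0],
    [0,0,-2.2,0]
  ],
  "claw": 0.62
}}

```text
time: 4.12
ee_pos: [0.5627, 0.2008, 0.0646]
tcp_rot: [-180.0, -0.1, -175.0]
wrist_force: [-0.6, -0.9, 0.1]
opening: 0.0321
grasp_force: 0.0
```

Request:
{"method": "servo_tool", "body": {
  "moves": [
    [0,0,0,0],
    [0,0,0,0],
    [0,0,0,0],
    [0,0,0,0],
    [0,0,0,0],
    [0,0,0,0]
  ],
  "claw": 1,
  "force": 30
}}

```text
time: 4.62
ee_pos: [0.5633, 0.2026, 0.0664]
tcp_rot: [179.8, 0.0, -174.9]
wrist_force: [-0.8, 7.2, -1.6]
opening: 0.0082
grasp_force: 30.9
```

Gripped now, though the bar is about 3 mm to +y. I'll reopen, re-centre, go a bit deeper and close.

Request:
{"method": "servo_tool", "body": {
  "moves": [
    [0,0,0,0],
    [0,0.3,0,0],
    [0,0.3,-0.3,0],
    [0,0.3,-0.6,0],
    [0,0.3,-0.6,0]
  ],
  "claw": 0.62
}}

```text
time: 5.03
ee_pos: [0.5632, 0.2039, 0.0594]
tcp_rot: [-180.0, -0.0, -175.0]
wrist_force: [-0.6, -0.1, 0.4]
opening: 0.0321
grasp_force: 0.0
```

Request:
{"method": "servo_tool", "body": {
  "moves": [
    [0,0,0,0],
    [0,0,0,0],
    [0,0,0,0],
    [0,0,0,0],
    [0,0,0,0],
    [0,0,0,0]
  ],
  "claw": 1,
  "force": 30
}}

```text
time: 5.53
ee_pos: [0.5635, 0.2026, 0.0601]
tcp_rot: [-179.9, -0.0, -175.1]
wrist_force: [0.6, -6.1, -0.5]
opening: 0.0083
grasp_force: 30.0
```

Firm hold; the bar is at y ≈ 0.2025. Computing the lifting arc.

Run:
```python
import numpy as np
p=5.01*np.pi/180
def row(t): 
    y=(298-298*np.cos(t)+11*np.sin(t))/10; z=(298*np.sin(t)+11*np.cos(t)-11)/10
    return np.array([-np.sin(p)*y,np.cos(p)*y,z])
off=np.array([0,-.15,0])
t1=np.r_[.01,.03,np.linspace(.05,.5,18)]; r=[row(t)+off for t in t1]; print([[*map(float,x.round(2)),0] for x in r])
b=row(.5)
t2=np.r_[np.linspace(.525,.97,18),.985,.995]; print([[*map(float,(row(t)-b).round(2)),0] for t in t2])
```

```text
[[-0.0, -0.14, 0.3, 0], [-0.0, -0.1, 0.89, 0], [-0.01, -0.06, 1.49, 0], [-0.01, 0.02, 2.27, 0], [-0.02, 0.12, 3.06, 0], [-0.03, 0.24, 3.84, 0], [-0.05, 0.38, 4.61, 0], [-0.06, 0.54, 5.39, 0], [-0.08, 0.72, 6.15, 0], [-0.09, 0.92, 6.92, 0], [-0.11, 1.14, 7.67, 0], [-0.13, 1.39, 8.43, 0], [-0.16, 1.65, 9.17, 0], [-0.18, 1.93, 9.91, 0], [-0.21, 2.23, 10.64, 0], [-0.24, 2.55, 11.36, 0], [-0.27, 2.88, 12.07, 0], [-0.3, 3.24, 12.77, 0], [-0.33, 3.62, 13.47, 0], [-0.36, 4.01, 14.15, 0]]
[[-0.03, 0.39, 0.64, 0], [-0.07, 0.81, 1.29, 0], [-0.11, 1.25, 1.93, 0], [-0.15, 1.71, 2.57, 0], [-0.19, 2.18, 3.19, 0], [-0.23, 2.67, 3.79, 0], [-0.28, 3.17, 4.39, 0], [-0.32, 3.69, 4.97, 0], [-0.37, 4.23, 5.53, 0], [-0.42, 4.78, 6.09, 0], [-0.47, 5.34, 6.63, 0], [-0.52, 5.92, 7.15, 0], [-0.57, 6.51, 7.66, 0], [-0.62, 7.11, 8.15, 0], [-0.68, 7.73, 8.62, 0], [-0.73, 8.36, 9.08, 0], [-0.79, 9.0, 9.53, 0], [-0.85, 9.65, 9.95, 0], [-0.88, 10.03, 10.19, 0], [-0.9, 10.28, 10.34, 0]]
```

Request:
{"method": "servo_tool", "body": {
  "moves": [
    [0,-0.14,0.3,0],
    [0,-0.1,0.9,0],
    [-0.01,-0.06,1.5,0],
    [-0.01,0.02,2.27,0],
    [-0.02,0.12,3.06,0],
    [-0.03,0.24,3.84,0],
    [-0.05,0.38,4.6,0],
    [-0.06,0.54,5.4,0],
    [-0.08,0.72,6.15,0],
    [-0.09,0.92,6.92,0],
    [-0.11,1.14,7.67,0],
    [-0.13,1.39,8.43,0],
    [-0.16,1.65,9.17,0],
    [-0.18,1.93,9.9,0],
    [-0.21,2.23,10.64,0],
    [-0.24,2.55,11.36,0],
    [-0.27,2.88,12.07,0],
    [-0.3,3.24,12.77,0],
    [-0.33,3.62,13.47,0],
    [-0.36,4.01,14.15,0]
  ]
}}

```text
time: 7.2
ee_pos: [0.5597, 0.2435, 0.2027]
tcp_rot: [-179.9, 0.0, -175.0]
wrist_force: [2.2, -6.0, -4.2]
opening: 0.0083
grasp_force: 29.2
```

Request:
{"method": "servo_tool", "body": {
  "moves": [
    [-0.03,0.39,0.64,0],
    [-0.07,0.81,1.29,0],
    [-0.11,1.25,1.93,0],
    [-0.15,1.71,2.57,0],
    [-0.19,2.18,3.19,0],
    [-0.23,2.67,3.79,0],
    [-0.28,3.17,4.39,0],
    [-0.32,3.69,4.97,0],
    [-0.37,4.23,5.53,0],
    [-0.42,4.78,6.09,0],
    [-0.47,5.34,6.63,0],
    [-0.52,5.92,7.15,0],
    [-0.57,6.51,7.66,0],
    [-0.62,7.11,8.15,0],
    [-0.68,7.73,8.62,0],
    [-0.73,8.36,9.08,0],
    [-0.79,9.0,9.53,0],
    [-0.85,9.65,9.95,0],
    [-0.88,10.03,10.19,0],
    [-0.9,10.28,10.34,0]
  ]
}}

```text
time: 8.87
ee_pos: [0.5507, 0.3458, 0.3087]
tcp_rot: [-180.0, 0.2, -175.1]
wrist_force: [1.1, -10.2, 10.0]
opening: 0.0083
grasp_force: 29.6
```

Lid is at about 1.0 rad. Releasing it, lifting clear, and swinging out in front of the grip.

Request:
{"method": "servo_tool", "body": {
  "moves": [
    [0,-0.1,0,0],
    [0,-0.1,0,0],
    [0,-0.1,0.5,0],
    [0,-0.1,2,0],
    [0,0,4,0],
    [-1,0,6,0],
    [-3.5,0.3,6.5,0],
    [-7,0.8,6.5,0],
    [-10.5,1.3,5.5,0],
    [-13.5,1.7,3,0],
    [-15,1.9,0,0],
    [-15.7,2,-3,0]
  ],
  "claw": 0.68
}}

```text
time: 9.87
ee_pos: [0.3912, 0.3675, 0.2755]
tcp_rot: [179.9, 0.1, -174.9]
wrist_force: [0.1, -0.6, -0.2]
opening: 0.0277
grasp_force: 0.0
```

Request:
{"method": "servo_tool", "body": {
  "moves": [
    [0,0,-3.5,0],
    [0,0,-7,0],
    [0,0,-10.5,0],
    [0,0,-14,0],
    [0,0,-17.5,0],
    [0,0,-20.5,0],
    [0,0,-23,0],
    [0,0,-24.5,0],
    [0,0,-25.3,0],
    [0.5,0,-25.3,0],
    [1.2,0.1,-25.3,0],
    [2,0.2,-25.3,0],
    [2,0.2,-25.3,0]
  ],
  "claw": 0.5
}}

```text
time: 10.95
ee_pos: [0.4161, 0.3699, 0.0237]
tcp_rot: [179.9, 0.1, -175.0]
wrist_force: [0.5, -0.6, -0.1]
opening: 0.0422
grasp_force: 0.0
```

Request:
{"method": "servo_tool", "body": {
  "moves": [
    [0,0,0,0],
    [0,0,0,0],
    [0,0,0,0],
    [0,0,0,0],
    [0,0,0,0]
  ],
  "claw": 1,
  "force": 30
}}

```text
time: 11.37
ee_pos: [0.4143, 0.368, 0.0227]
tcp_rot: [-179.9, 0.1, -175.0]
wrist_force: [1.9, -5.7, 3.8]
opening: 0.0148
grasp_force: 29.4
```

Grip held. Swinging the rod up along its 120 mm arc.

Request:
{"method": "servo_tool", "body": {
  "moves": [
    [0,-0.1,0.3,0],
    [0,-0.1,0.9,0],
    [0,-0.2,1.5,0],
    [0.01,-0.3,2.1,0],
    [0.02,-0.35,2.4,0],
    [0.03,-0.47,3,0],
    [0.05,-0.64,3.55,0],
    [0.06,-0.83,4.1,0],
    [0.08,-1.05,4.67,0],
    [0.1,-1.29,5.2,0],
    [0.13,-1.57,5.75,0],
    [0.15,-1.86,6.27,0],
    [0.18,-2.19,6.78,0],
    [0.21,-2.54,7.26,0],
    [0.25,-2.91,7.73,0],
    [0.28,-3.31,8.18,0],
    [0.32,-3.73,8.6,0],
    [0.36,-4.16,9,0],
    [0.4,-4.62,9.4,0],
    [0.44,-5.1,9.76,0]
  ]
}}

```text
time: 13.03
ee_pos: [0.4185, 0.322, 0.1236]
tcp_rot: [179.4, 0.2, -174.9]
wrist_force: [-1.8, 15.4, 14.4]
opening: 0.0149
grasp_force: 29.7
```

Run:
```python
from workcell import *
from h import *
a=camera("scene")[:,:,::-1]; b=camera("top")[:,:,::-1]
cv2.imwrite("pics/scene2.png",a); cv2.imwrite("pics/top2.png",b)
A=cv2.resize(a[75:175,150:250],(400,400),interpolation=2)
B=cv2.resize(b[105:205,135:235],(400,400),interpolation=2)
cv2.imwrite("pics/c4.png",np.hstack([A,B])); o=get_obs();print(o["time"],o["ee_pos"],o["wrist_force"])
```

```text
13.1333 [0.41859227 0.32145265 0.12397361] [-3.38308206 15.84257268 16.15312377]
```

View pics/c4.png

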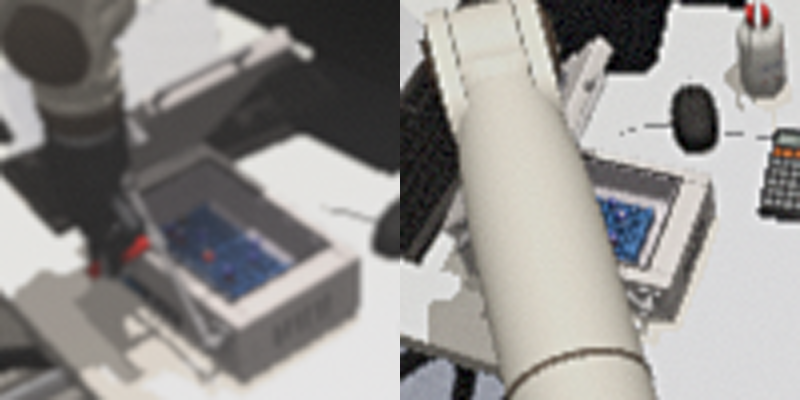

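The lid is open at upper left (handle end about (227,87) in scene) and the rod is up with its grip in the fingers. The wrist force points along the rod, so my arc is a bit tight. I'll estimate the lid angle and rod angle.

```bash
cat >> h.py <<'E'
P0=(.579,.3725,.0875)
def lidpt(x,r,h,t): return W(P0,(x,.130-r*np.cos(t)+h*np.sin(t),.088+r*np.sin(t)+h*np.cos(t)))
E
python3 - <<'E'
from h import *
for t in(.8,.85,.9,.95,1.0):
    print(t,[((proj("scene",lidpt(*q,t))-[150,75])*4).round().tolist() for q in((.088,.262,.022),(.012,.298,.011),(.012,.262,.011),(.088,.262,0))],[((proj("top",lidpt(*q,t))-[135,105])*4).round().tolist() for q in((.088,.262,.022),(.012,.298,.011),(.088,.262,0))])
E
```

```text
0.8 [[294.0, 45.0], [256.0, 73.0], [240.0, 85.0], [305.0, 65.0]] [[215.0, 46.0], [218.0, 93.0], [230.0, 57.0]]
0.85 [[287.0, 33.0], [247.0, 59.0], [233.0, 73.0], [299.0, 53.0]] [[205.0, 39.0], [207.0, 85.0], [221.0, 50.0]]
0.9 [[280.0, 22.0], [239.0, 46.0], [226.0, 61.0], [292.0, 41.0]] [[195.0, 33.0], [196.0, 78.0], [211.0, 44.0]]
0.95 [[272.0, 11.0], [230.0, 33.0], [218.0, 50.0], [285.0, 30.0]] [[185.0, 27.0], [184.0, 71.0], [202.0, 37.0]]
1.0 [[264.0, 1.0], [221.0, 20.0], [211.0, 39.0], [277.0, 19.0]] [[175.0, 21.0], [172.0, 64.0], [192.0, 31.0]]
```

Lid is at about 0.85 rad and the rod at about 0.93, so there is no contact yet. Easing to about 1.0 rad while relieving the radial force.

Request:
{"method": "servo_tool", "body": {
  "moves": [
    [0,0,0.15,0],
    [0,0,0.3,0],
    [0.01,-0.1,0.45,0],
    [0.02,-0.2,0.6,0],
    [0.03,-0.3,0.75,0],
    [0.03,-0.3,0.85,0],
    [0.03,-0.3,0.85,0]
  ]
}}

```text
time: 13.72
ee_pos: [0.4189, 0.3155, 0.1291]
tcp_rot: [179.9, 0.1, -175.0]
wrist_force: [3.9, 2.1, -0.3]
opening: 0.0145
grasp_force: 29.7
```

Request:
{"method": "servo_tool", "body": {
  "moves": [
    [0,0,0,0],
    [0,0,0,0],
    [0,0,0,0],
    [0,0,0,0],
    [0,0,0,0],
    [0,0,0,0],
    [0,0,0,0],
    [0,0,0,0],
    [0,0,0,0],
    [0,0,0,0],
    [0,0,0,0],
    [0,0,0,0],
    [0,0,0,0],
    [0,0,0,0],
    [0,0,0,0],
    [0,0,0,0],
    [0,0,0,0],
    [0,0,0,0],
    [0,0,0,0],
    [0,0,0,0]
  ]
}}

```text
time: 15.38
ee_pos: [0.4189, 0.3156, 0.129]
tcp_rot: [179.9, 0.1, -175.0]
wrist_force: [4.4, 1.8, 0.5]
opening: 0.0151
grasp_force: 29.7
```

Request:
{"method": "servo_tool", "body": {
  "moves": [
    [0,0,0,0],
    [0,0,0,0],
    [0,0,0,0],
    [0,0,0,0],
    [0,0,0,0],
    [0,0,0,0],
    [0,0,0,0],
    [0,0,0,0],
    [0,0,0,0],
    [0,0,0,0],
    [0,0,0,0],
    [0,0,0,0],
    [0,0,0,0],
    [0,0,0,0],
    [0,0,0,0]
  ]
}}

```text
time: 16.63
ee_pos: [0.4189, 0.3156, 0.129]
tcp_rot: [179.9, 0.1, -175.0]
wrist_force: [4.3, 1.5, 0.6]
opening: 0.0145
grasp_force: 29.7
```

Run:
```python
from workcell import *
from h import *
a=camera("scene")[:,:,::-1]; b=camera("top")[:,:,::-1]
cv2.imwrite("pics/scene3.png",a); cv2.imwrite("pics/top3.png",b)
A=cv2.resize(a[75:175,150:250],(400,400),interpolation=2)
B=cv2.resize(b[105:205,135:235],(400,400),interpolation=2)
cv2.imwrite("pics/c5.png",np.hstack([A,B])); o=get_obs();print(o["time"],o["ee_pos"],o["wrist_force"])
```

```text
16.7333 [0.41893513 0.3155283  0.12904535] [4.18069232 2.80957709 0.6895599 ]
```

View pics/c5.png

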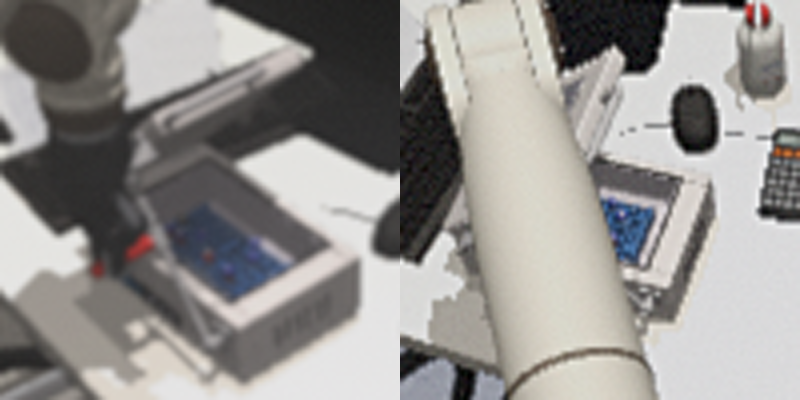

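Lid corner is now at about (297,45), which is θ ≈ 0.80, the expected resting angle on the rod. I'll wait briefly and compare frames to confirm the lid has stopped.

Request:
{"method": "servo_tool", "body": {
  "moves": [
    [0,0,0,0],
    [0,0,0,0],
    [0,0,0,0],
    [0,0,0,0],
    [0,0,0,0],
    [0,0,0,0],
    [0,0,0,0],
    [0,0,0,0],
    [0,0,0,0],
    [0,0,0,0],
    [0,0,0,0],
    [0,0,0,0]
  ]
}}

```text
time: 17.73
ee_pos: [0.4189, 0.3155, 0.129]
tcp_rot: [179.9, 0.1, -175.0]
wrist_force: [4.1, 2.0, 0.4]
opening: 0.0147
grasp_force: 29.7
```

```bash
cat >> h.py <<'E'
def shift(f,g):  # motion of the lid's free back corner between two scene pictures, px; -0.01 rad ~ (+0.37,+0.6)
    c=lambda n:cv2.cvtColor(cv2.imread(n),cv2.COLOR_BGR2GRAY).astype(np.float32)
    A,B=c(f),c(g); t=A[82:96,214:232]; s=B[74:104,206:240]
    r=cv2.resize(cv2.matchTemplate(cv2.resize(s,None,fx=8,fy=8,interpolation=2),cv2.resize(t,None,fx=8,fy=8,interpolation=2),cv2.TM_CCOEFF_NORMED),None,fx=1,fy=1)
    _,v,_,l=cv2.minMaxLoc(r); return l[0]/8-8,l[1]/8-8,round(v,3)
E
python3 - <<'E'
from workcell import *
from h import *
cv2.imwrite("pics/scene4.png",camera("scene")[:,:,::-1])
print(shift("pics/scene2.png","pics/scene3.png"),shift("pics/scene3.png","pics/scene4.png"))
E
```

```text
(4.875, 3.375, 0.866) (0.0, 0.0, 0.999)
```

The lid rests on the rod. Sliding slowly toward the bead.

Request:
{"method": "servo_tool", "body": {
  "moves": [
    [0,-0.04,0.03,0],
    [0.01,-0.08,0.05,0],
    [0.01,-0.13,0.08,0],
    [0.01,-0.17,0.11,0],
    [0.02,-0.21,0.13,0],
    [0.02,-0.25,0.16,0],
    [0.02,-0.29,0.19,0],
    [0.03,-0.34,0.21,0],
    [0.03,-0.38,0.24,0],
    [0.04,-0.42,0.27,0],
    [0.04,-0.42,0.27,0]
  ]
}}

```text
time: 18.7
ee_pos: [0.4192, 0.3122, 0.1314]
tcp_rot: [179.8, 0.1, -175.0]
wrist_force: [4.0, 7.9, -3.6]
opening: 0.0144
grasp_force: 29.5
```

Run:
```python
from workcell import *
from h import *
cv2.imwrite("pics/scene5.png",camera("scene")[:,:,::-1])
print(shift("pics/scene3.png","pics/scene5.png"))
```

```text
(0.25, 0.125, 0.996)
```

Resistance of about 8 N along the slide with the lid still near 0.79, so this is the bead. Continuing gently.

Request:
{"method": "servo_tool", "body": {
  "moves": [
    [0,-0.02,0.01,0],
    [0,-0.04,0.03,0],
    [0,-0.06,0.04,0],
    [0,-0.09,0.05,0],
    [0,-0.09,0.05,0],
    [0,-0.09,0.05,0]
  ]
}}

```text
time: 19.25
ee_pos: [0.4193, 0.3111, 0.1322]
tcp_rot: [179.8, 0.1, -175.0]
wrist_force: [4.7, 5.9, -1.0]
opening: 0.0144
grasp_force: 29.6
```

Request:
{"method": "servo_tool", "body": {
  "moves": [
    [0,-0.02,0.01,0],
    [0,-0.04,0.03,0],
    [0,-0.06,0.04,0],
    [0,-0.09,0.05,0],
    [0,-0.12,0.07,0],
    [0,-0.12,0.07,0],
    [0,-0.12,0.07,0]
  ]
}}

```text
time: 19.83
ee_pos: [0.4195, 0.3097, 0.1332]
tcp_rot: [179.9, 0.1, -175.0]
wrist_force: [4.7, 4.4, 0.9]
opening: 0.0143
grasp_force: 29.8
```

Run:
```python
from workcell import *
from h import *
cv2.imwrite("pics/scene6.png",camera("scene")[:,:,::-1])
print(shift("pics/scene3.png","pics/scene6.png"))
```

```text
(0.25, 0.125, 0.996)
```

Request:
{"method": "servo_tool", "body": {
  "moves": [
    [0,-0.03,0.02,0],
    [0,-0.06,0.03,0],
    [0,-0.09,0.05,0],
    [0,-0.12,0.07,0],
    [0,-0.15,0.08,0],
    [0,-0.15,0.08,0],
    [0,-0.15,0.08,0]
  ]
}}

```text
time: 20.47
ee_pos: [0.4196, 0.308, 0.1342]
tcp_rot: [179.9, 0.1, -175.0]
wrist_force: [5.7, 2.8, 1.8]
opening: 0.0144
grasp_force: 29.9
```

Run:
```python
from workcell import *
from h import *
cv2.imwrite("pics/scene7.png",camera("scene")[:,:,::-1])
print(shift("pics/scene3.png","pics/scene7.png"))
```

```text
(0.75, 0.375, 0.972)
```

Request:
{"method": "servo_tool", "body": {
  "moves": [
    [0,-0.03,0.02,0],
    [0,-0.06,0.03,0],
    [0,-0.09,0.05,0],
    [0,-0.12,0.06,0],
    [0,-0.15,0.08,0],
    [0,-0.15,0.08,0],
    [0,-0.15,0.08,0]
  ]
}}

```text
time: 21.1
ee_pos: [0.4197, 0.3067, 0.1351]
tcp_rot: [179.9, 0.2, -175.0]
wrist_force: [6.2, 4.9, 2.8]
opening: 0.0145
grasp_force: 29.8
```

Run:
```python
from workcell import *
from h import *
cv2.imwrite("pics/scene8.png",camera("scene")[:,:,::-1])
print(shift("pics/scene3.png","pics/scene8.png"))
```

```text
(1.375, 0.625, 0.911)
```

Lid is going down further; holding to let it drop.

Request:
{"method": "servo_tool", "body": {
  "moves": [
    [0,0,0,0],
    [0,0,0,0],
    [0,0,0,0],
    [0,0,0,0],
    [0,0,0,0],
    [0,0,0,0],
    [0,0,0,0],
    [0,0,0,0],
    [0,0,0,0],
    [0,0,0,0],
    [0,0,0,0],
    [0,0,0,0]
  ]
}}

```text
time: 22.15
ee_pos: [0.4197, 0.3067, 0.1351]
tcp_rot: [179.9, 0.2, -175.0]
wrist_force: [5.5, 3.1, 1.8]
opening: 0.0146
grasp_force: 29.8
```

Run:
```python
from workcell import *
from h import *
cv2.imwrite("pics/scene9.png",camera("scene")[:,:,::-1])
print(shift("pics/scene3.png","pics/scene9.png"),shift("pics/scene8.png","pics/scene9.png"))
```

```text
(1.375, 0.625, 0.907) (0.0, 0.0, 0.999)
```

Request:
{"method": "servo_tool", "body": {
  "moves": [
    [0,-0.03,0.02,0],
    [0,-0.06,0.03,0],
    [0,-0.09,0.05,0],
    [0,-0.12,0.06,0],
    [0,-0.12,0.06,0],
    [0,-0.12,0.06,0],
    [0,-0.12,0.06,0],
    [0,-0.12,0.06,0]
  ]
}}

```text
time: 22.87
ee_pos: [0.4198, 0.3057, 0.1357]
tcp_rot: [179.8, 0.2, -175.0]
wrist_force: [5.8, 4.3, 2.7]
opening: 0.0146
grasp_force: 29.7
```

Run:
```python
from workcell import *
from h import *
cv2.imwrite("pics/scene10.png",camera("scene")[:,:,::-1])
print(shift("pics/scene3.png","pics/scene10.png"),shift("pics/scene9.png","pics/scene10.png"))
```

```text
(-8.0, -3.25, 0.878) (1.125, 0.5, 0.931)
```

Request:
{"method": "servo_tool", "body": {
  "moves": [
    [0,0,0,0],
    [0,0,0,0],
    [0,0,0,0],
    [0,0,0,0],
    [0,0,0,0],
    [0,0,0,0],
    [0,0,0,0],
    [0,0,0,0]
  ]
}}

```text
time: 23.58
ee_pos: [0.4198, 0.3055, 0.1358]
tcp_rot: [179.9, 0.2, -175.0]
wrist_force: [6.0, 3.0, 3.7]
opening: 0.0145
grasp_force: 29.7
```

Run:
```python
from workcell import *
from h import *
a=camera("scene")[:,:,::-1]; b=camera("top")[:,:,::-1]
cv2.imwrite("pics/scene11.png",a); cv2.imwrite("pics/top11.png",b)
print(shift("pics/scene10.png","pics/scene11.png"))
A=cv2.resize(a[75:150,165:240],(400,400),interpolation=2)
B=cv2.resize(b[105:205,135:235],(400,400),interpolation=2)
cv2.imwrite("pics/c6.png",np.hstack([A,B]))
for t in(.7,.74,.78,.82): print(t,[((proj("scene",lidpt(*q,t))-[165,75])*400/75).round().tolist() for q in((.088,.262,.022),(.012,.298,.011),(.088,.262,0))],[((proj("top",lidpt(*q,t))-[135,105])*4+[400,0]).round().tolist() for q in((.088,.262,.022),(.088,.262,0))])
```

```text
(0.125, 0.125, 0.996)
0.7 [[331.0, 91.0], [281.0, 135.0], [344.0, 119.0]] [[633.0, 59.0], [646.0, 71.0]]
0.74 [[324.0, 79.0], [273.0, 120.0], [337.0, 106.0]] [[626.0, 54.0], [640.0, 65.0]]
0.78 [[316.0, 66.0], [265.0, 105.0], [331.0, 93.0]] [[618.0, 48.0], [633.0, 60.0]]
0.82 [[309.0, 54.0], [257.0, 90.0], [324.0, 80.0]] [[611.0, 43.0], [626.0, 54.0]]
```

View pics/c6.png

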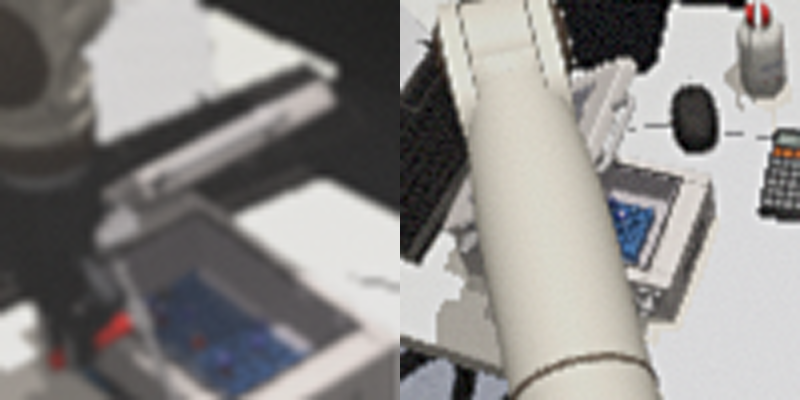

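Lid is at about 0.76–0.77 rad and still, so it's probably on the hole's edge. Nudging a little further.

Request:
{"method": "servo_tool", "body": {
  "moves": [
    [0,-0.03,0.03,0],
    [0,-0.06,0.06,0],
    [0,-0.09,0.09,0],
    [0,-0.12,0.12,0],
    [0,-0.12,0.12,0],
    [0,-0.12,0.12,0],
    [0,-0.12,0.12,0],
    [0,-0.12,0.12,0],
    [0,-0.12,0.12,0],
    [0,-0.12,0.12,0]
  ]
}}

```text
time: 24.52
ee_pos: [0.4199, 0.3042, 0.1366]
tcp_rot: [179.9, 0.2, -175.0]
wrist_force: [7.6, 4.2, -0.1]
opening: 0.0151
grasp_force: 29.4
```

Run:
```python
from workcell import *
from h import *
cv2.imwrite("pics/scene12.png",camera("scene")[:,:,::-1])
print(shift("pics/scene11.png","pics/scene12.png"))
# normal-direction edge profile of the lid's free edge: top edge against dark background, several chords
n=np.array([.49,.87])
for k in(2,3,9,11,12):
    g=cv2.cvtColor(cv2.imread(f"pics/scene{k}.png"),cv2.COLOR_BGR2GRAY).astype(np.float32); out=[]
    for c in([210,100],[215,97],[220,94]):
        s=np.arange(-14,10,.25); m=np.float32([[c[0]+n[0]*q,c[1]+n[1]*q] for q in s])
        v=cv2.remap(g,m[:,0:1],m[:,1:2],1).ravel(); d=np.gradient(v); out.append((float(s[d.argmax()]),round(float(d.max()),1),float(s[d.argmin()])))
    print(k,out)
for t in(.7,.74,.78,.82,.86): print(t,[round(float((proj("scene",lidpt(x,.262,h,t))-[215,97])@n),2) for x in(.03,.06) for h in(0,.022)])
```

```text
(0.375, 0.125, 0.99)
2 [(-10.0, 7.3, -7.25), (-8.5, 8.3, -11.25), (-14.0, 6.2, -6.25)]
3 [(-6.75, 9.5, -8.5), (-6.0, 7.8, -8.25), (-14.0, 6.2, -0.75)]
9 [(-5.5, 17.0, -8.25), (-5.0, 15.6, -7.5), (-4.25, 15.4, -6.5)]
11 [(-2.75, 15.5, -8.25), (-2.75, 17.1, -7.5), (-2.0, 14.5, -6.5)]
12 [(-2.5, 17.0, -8.25), (-2.0, 15.6, -7.5), (-2.0, 16.5, -6.5)]
0.7 [6.85, 1.09, 7.08, 1.36]
0.74 [4.11, -1.68, 4.36, -1.38]
0.78 [1.36, -4.44, 1.63, -4.12]
0.82 [-1.4, -7.19, -1.1, -6.84]
0.86 [-4.15, -9.92, -3.83, -9.55]
```

The edge profile gives the lid angle as 0.81, then 0.79, 0.755 and now 0.749. That includes the drop into the hole, with the rod at about 1.08 rad. Opening the fingers in place.

Request:
{"method": "servo_tool", "body": {
  "moves": [
    [0,0,0,0],
    [0,0,0,0],
    [0,0,0,0],
    [0,0,0,0],
    [0,0,0,0],
    [0,0,0,0],
    [0,0,0,0],
    [0,0,0,0],
    [0,0,0,0],
    [0,0,0,0]
  ],
  "claw": 0.68
}}

```text
time: 25.4
ee_pos: [0.4189, 0.3032, 0.1355]
tcp_rot: [-180.0, -0.0, -175.0]
wrist_force: [0.2, 0.2, -0.0]
opening: 0.0277
grasp_force: 0.0
```

```bash
cat >> h.py <<'E'
def lid(k):
    n=np.array([.49,.87]); g=cv2.cvtColor(cv2.imread(f"pics/scene{k}.png"),cv2.COLOR_BGR2GRAY).astype(np.float32); out=[]
    for c in([210,100],[215,97],[220,94]):
        s=np.arange(-14,10,.25); m=np.float32([[c[0]+n[0]*q,c[1]+n[1]*q] for q in s])
        v=cv2.remap(g,m[:,0:1],m[:,1:2],1).ravel(); out.append(float(s[np.gradient(v).argmax()]))
    return out, round(.74-(np.median(out)+1.53)/69,3)
E
python3 - <<'E'
from workcell import *
from h import *
cv2.imwrite("pics/scene13.png",camera("scene")[:,:,::-1])
print(lid(12),lid(13),shift("pics/scene12.png","pics/scene13.png"))
E
```

```text
([-2.5, -2.0, -2.0], np.float64(0.747)) ([-2.5, -2.0, -2.0], np.float64(0.747)) (0.0, 0.0, 0.999)
```

Released with zero wrist force, and the lid holds at 0.747. Backing straight out from the grip.

Request:
{"method": "servo_tool", "body": {
  "moves": [
    [-0.4,-0.03,0,0],
    [-1,-0.09,0,0],
    [-2,-0.17,0,0],
    [-3,-0.26,0,0],
    [-4,-0.35,0,0],
    [-5.5,-0.48,0,0],
    [-7,-0.61,0,0],
    [-8,-0.7,0,0],
    [-8,-0.7,0,0],
    [-8,-0.7,0,0]
  ]
}}

```text
time: 26.28
ee_pos: [0.3386, 0.2964, 0.1359]
tcp_rot: [180.0, 0.1, -174.9]
wrist_force: [0.2, -0.6, -0.7]
opening: 0.0269
grasp_force: 0.0
```

Run:
```python
from workcell import *
from h import *
a=camera("scene")[:,:,::-1]
cv2.imwrite("pics/scene14.png",a); b=camera("top")[:,:,::-1]
print(lid(14),shift("pics/scene13.png","pics/scene14.png"))
A=cv2.resize(a[75:175,150:250],(400,400),interpolation=2)
B=cv2.resize(b[105:205,135:235],(400,400),interpolation=2)
cv2.imwrite("pics/c7.png",np.hstack([A,B]))
h=W(P0,(-.104,-.110,.058)); e=W(P0,(-.104,-.110+.189*np.cos(1.08),.058+.189*np.sin(1.08)));g=W(P0,(-.184,-.110+.12*np.cos(1.08),.058+.12*np.sin(1.08)))
print([((proj("scene",q)-[150,75])*4).round() for q in(h,e,g)])
```

```text
([-2.5, -2.0, -2.0], np.float64(0.747)) (0.0, 0.0, 0.999)
[array([207., 345.]), array([136., 172.]), array([ 96., 273.])]
```

View pics/c7.png

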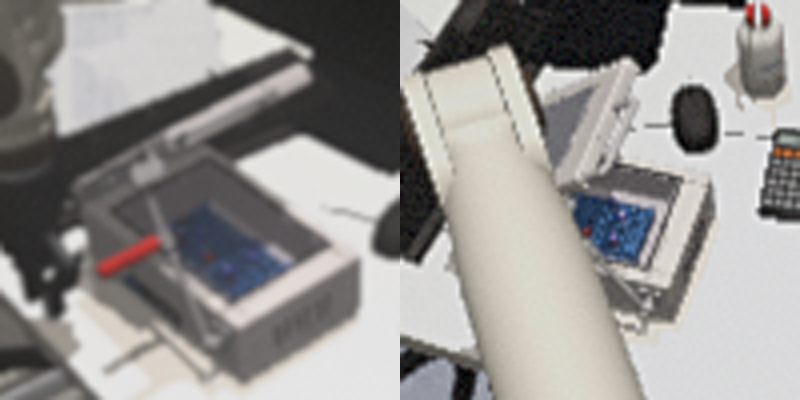

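The rod stands at about 1.08 rad: its grip end is at (100,270) against a predicted (96,273), and its tip is in the strip at about (150,172). The lid is still at 0.747 and the gripper is clear. Handing in.

```bash
python3 -c "
from workcell import *
print(job_done())"
```

```text
the job is handed in; nothing more can be done
None
```

The incubator lid is propped open on the rod at about 0.75 rad by camera, with the rod's end in the hole and the arm clear of everything; the job is handed in, but the judge's verdict was not returned.

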